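Pop out the round water filter and stand it in the drip tray

ROBOT

A 6-joint arm with a two-finger parallel gripper is mounted at the origin on a cart in front of the work surface, level with it; the furniture and walls round the work are solid. World frame = base frame: x ahead of the robot, y to its left, z up, the work surface at z = 0. Lengths are in m, angles in rad, forces in N, time in s.
With the tool pointing down it reaches from about 0.225 to 0.875 m from the base axis. Payload 3.4 kg.
Tool frame: the origin (TCP) lies at the very end of the fingers, on their centre line; the grasp point (between the pads) lies 19 mm behind it (manip.pinch_z is the distance from the TCP to the grasp point, in m); z points along the fingers, y is the line along which they close (so a half turn about z gives the same grasp; the last joint's range is limited). The gripper opens to 85 mm and grips with 20 to 120 N. Pads are 22 mm wide; open, the fingers measure 114 mm over their backs; the gripper's body (76 mm by 85 mm) begins 54 mm behind the grasp point. The pads swing forward as they close: fully open they stand 13 mm farther back than shut.
Start: joints at [1.131, 0.276, 1.505, -0, 1.361, -0.121], TCP at [0.18, 0.546, 0.231] pointing down, gripper open.
Joint ranges: [-2.89, 2.89], [-0.75, 2.08], [0.22, 2.7], [-1.18, 4.32], [0.11, 2.71], [-2.7, 2.7]. Speed limits (rad/s): [2.57, 2.57, 3.14, 3.14, 3.14, 3.14].

INTERFACE

Orientations are given as a unit quaternion [w, x, y, z].
In Python, from rig import manip gives the robot as it stands. The module is installed in compiled form; this text tells all that it offers.
- The arm moves only by the shell command python3 -m jog 'ROWS' [FORCE]. ROWS is JSON, a list of rows, each an object of numbers: "dx", "dy", "dz": the shift along the tool's x, y, z each as a share of 25 cm, from -1 to 1; "ax", "ay", "az": the turn, a rotation vector about the tool's x, y, z each as a share of 90 degrees, from -1 to 1; "grip": the opening, from -1 (shut) to 1 (fully open), so that 0 is half open. A call has 1 to 5 rows; each row is the pose to reach, as a shift and turn from the pose commanded when the call began, along the tool's axes at that moment; what a row does not reach only later rows make up. A row lasts 1/12 s, in which the tool goes at most 41.7 mm and 7.16 degrees, less where a joint would pass 70% of its speed; a pose out of reach is approached as far as the arm can. A call with a number of a shift or a turn outside -1 to 1 is refused whole. A call with a gripper value outside its range is refused whole. The fingers move at their own pace and stop on an object; FORCE is the grip in N (left out, the last holds). Time passes only in rows, so rows that repeat a pose let the fingers close. It gives the time, the measured TCP pose, the force, the opening and the grip force at its end, in the units of the state.
- manip.get_state(): the state, without advancing time (a new reading comes with each control period).
- manip.get_image(name): name is "side" or "top"; returns a dict with "img" (400x640x3 uint8, red, green, blue), "mtx" (3x3 intrinsics, pixels), "world_to_cam" (4x4, takes a point from world to camera coordinates). Camera axes: x right, y down, z forward; pixel columns grow to the right and rows downward; lengths in m; the calibration is good to about 2 mm. A picture is of the moment at which its call begins. There is no depth.
- manip.sign_off(): hands the job in; it is judged then, once.
The state is a dict: "clock": time; "qpos": joint angles; "qd": joint speeds; "effort": joint torques, N m; "position": TCP position; "ee_rot": TCP orientation; "contact_force": force on the tool from outside, world axes, zero at the start; "moment": the same for the moment, N m; "width": finger opening in m; "gripper_force": force on a finger pad.
Only numpy, scipy, OpenCV 4.12 (cv2) and the standard library are available. Lean on these libraries where they do the work, as an engineer would, in place of code of your own. Each camera call takes 0.05 s, during which the arm holds its last target. There are 200 camera calls.

TASK

The water filter with the round head is spent. Push it down into its holder until the catch lets go and it springs up, then pull it out and stand it upright in the steel drip tray. Leave the filter with the square head latched in its holder.

Things in the scene. Friction and masses are not known exactly. Their poses are not given: they have to be found in the camera images.
- round_cartridge: spent filter: upright white cartridge, 58 mm tall, 70 g; origin at centre of its flat underside, z up. Foot and barrel 36 mm wide; flat-topped round head, 44 mm diameter, on its top 16 mm. Latched at first in a fixed grey holder (88 mm diameter, top 62 mm above worktop): origin 14 mm, head's top 72 mm above worktop, 10 mm proud of the holder, in a 55 mm wide recess; it cannot be pulled out
- round_lift (a joint): sprung lift under the round cartridge, m, up positive: 0 latched, -0.007 pushed to the end stop (about 3 N), 0.024 sprung out. Catches let go 5 to 6 mm down and stay open; when the push is taken away the lift raises the cartridge 24 mm above its latched place (head's top 96 mm above worktop). There it stands loose: grasp the head, pull straight up; its foot is still 24 mm inside the holder
- square_cartridge: the filter to leave alone: same cartridge in a same holder, also latched, but its head is square, 36 by 36 mm; origin at the centre of its underside
- tray_in (a point): centre of the inner floor of the shallow open steel drip tray, fixed: 130 mm (its x) by 110 mm (its y) outside, walls 4 mm thick, rim 20 mm above the worktop, floor about 4 mm above it
Mind the look-alikes: they are no part of the job. What is shaped like the round_cartridge but brown or purple is not meant.

How it is judged:
On the way, in this order (a step that is already met when the one before it is completed fails the run):
1. the round cartridge is pushed in (value of joint round_lift below -0.004 m).
2. it has sprung out (value of joint round_lift above 0.018 m), for 0.2 s.
At the end, for the whole second after the job is handed in: The round cartridge stands upright (within 0.15 rad) and at rest on the tray's floor, its centre within 46 mm (tray's x) and 36 mm (tray's y) of the tray's centre; the square cartridge is within 10 mm of its starting place (x of round_cartridge in the frame of tray_in between -0.046 and 0.046 m and y of round_cartridge in the frame of tray_in between -0.036 and 0.036 m and z of round_cartridge in the frame of tray_in below 0.006 m and angle between round_cartridge's own z axis and vertical below 0.15 rad and linear speed of round_cartridge below 0.02 m/s and distance of square_cartridge from where it was at the start of the episode below 0.01 m); the robot touches nothing.
It fails at once if the square cartridge is released or moved by more than 10 mm (distance of square_cartridge from where it was at the start of the episode above 0.01 m).
It also fails if it takes over 45 s, if anything falls off the work surface, if the arm or the gripper's body presses on something with over 40 N, if the wrist force passes 120 N, or if a joint passes its speed limit or range.

## Working session

There is one attempt and no reset: what is moved stays moved. The work goes in short steps, Python scripts to look and compute and a shell command to move; the robot and the scene stay as the last step left them, time stands still between calls to the robot, and variables do not carry over. Pictures are saved under pics/ and viewed, at most 10 in all, crops included, and the job is handed in when it is done.

```bash
mkdir -p pics; cat > h.py <<'E'
from rig import manip
import numpy as np, cv2
def snap(n,f):
    d=manip.get_image(n); cv2.imwrite('pics/'+f,d['img'][:,:,::-1]); np.savez('pics/'+n+'.npz',mtx=d['mtx'],T=d['world_to_cam']); return d
def ray(n,u,v,z):
    d=np.load('pics/'+n+'.npz'); T=d['T']; R=T[:3,:3]; c=-R.T@T[:3,3]
    r=R.T@np.linalg.inv(d['mtx'])@np.array([u,v,1.]); return c+r*(z-c[2])/r[2]
def proj(n,p):
    d=np.load('pics/'+n+'.npz'); q=d['mtx']@(d['T'][:3,:3]@np.array(p)+d['T'][:3,3]); return q[:2]/q[2]
E
python3 - <<'E'
from h import *
for n in('top','side'):
    snap(n,n+'0.png'); print(n,np.round(np.linalg.inv(np.load('pics/'+n+'.npz')['T'])[:3,3],3))
print(manip.get_state(),manip.pinch_z)
E
```

```text
top [0.318 0.032 1.159]
side [ 0.546 -1.099  0.675]
{'clock': 0.1, 'qpos': array([ 1.13099460e+00,  2.76544178e-01,  1.50602198e+00, -2.13987816e-05,
        1.36071002e+00, -1.20974136e-01]), 'qd': array([ 0.00060198, -0.00172539, -0.00381736, -0.00129557, -0.00040476,
        0.00141608]), 'effort': array([ 1.89320781e-03, -4.17703021e+01, -2.46403402e+01,  4.50442440e-04,
        5.87608825e-03,  2.67017623e-05]), 'position': array([0.18002752, 0.54558375, 0.23051298]), 'ee_rot': array([-2.22884804e-04,  1.58737192e-01,  9.87320513e-01, -8.11781380e-04]), 'contact_force': array([ 0.01702953, -0.09120537, -0.10158047]), 'moment': array([-0.03202335, -0.04472044,  0.02346606]), 'gripper_force': 0.0, 'width': 0.08503192149427828} 0.0187
```

View pics/top0.png

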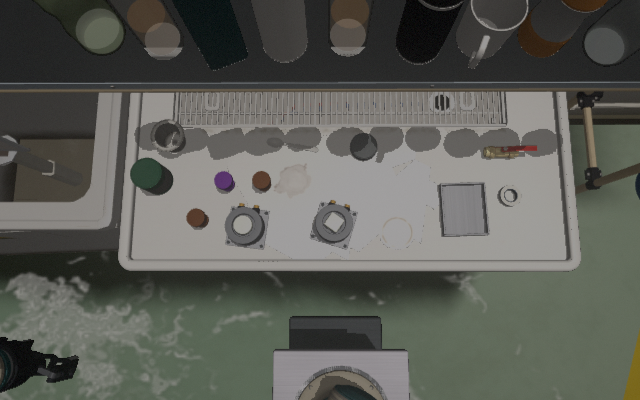

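View pics/side0.png

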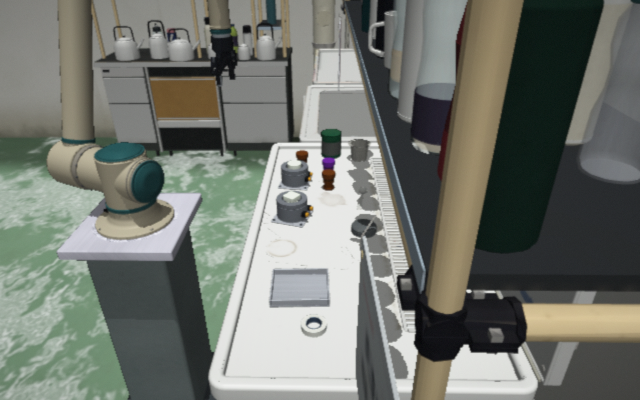

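The top view shows the round head at about (243,225), the square head at about (335,222) and the tray at about (463,209). A shelf sits overhead beyond row 90. I'll zoom in for accurate positions.

```bash
python3 - <<'E'
from h import *
im=cv2.imread('pics/top0.png')
a=cv2.resize(im[170:270,180:380],(800,400),interpolation=cv2.INTER_CUBIC)
b=cv2.resize(im[170:245,425:525],(400,300),interpolation=cv2.INTER_CUBIC)
s=cv2.resize(cv2.imread('pics/side0.png')[140:230,260:360],(222,200))
c=np.zeros((600,800,3),np.uint8);c[:400]=a;c[400:,:267]=cv2.resize(b,(267,200));c[400:,300:522]=s
cv2.imwrite('pics/crop0.png',c)
# white head blob centroids
for (x0,x1,y0,y1,n) in((228,260,208,243,'round'),(318,352,205,240,'sq')):
    g=cv2.cvtColor(im,cv2.COLOR_BGR2GRAY)[y0:y1,x0:x1]
    m=(g>165).astype(np.uint8); k,l,st,ce=cv2.connectedComponentsWithStats(m)
    for i in range(1,k):
        if st[i,4]>60:
            u,v=ce[i]+[x0,y0]; print(n,st[i],(u,v),ray('top',u,v,.072).round(4))
for p in((440,184),(486,182),(488,236),(442,238)): print(ray('top',*p,.02).round(3))
print('shelf edge', ray('top',300,86,.0).round(3),ray('top',300,86,.4).round(3))
E
```

```text
[ 0.545 -0.248  0.02 ]
[ 0.55  -0.361  0.02 ]
[ 0.417 -0.358  0.02 ]
[ 0.412 -0.247  0.02 ]
shelf edge [0.809 0.1   0.   ] [0.64  0.077 0.4  ]
```

View pics/crop0.png

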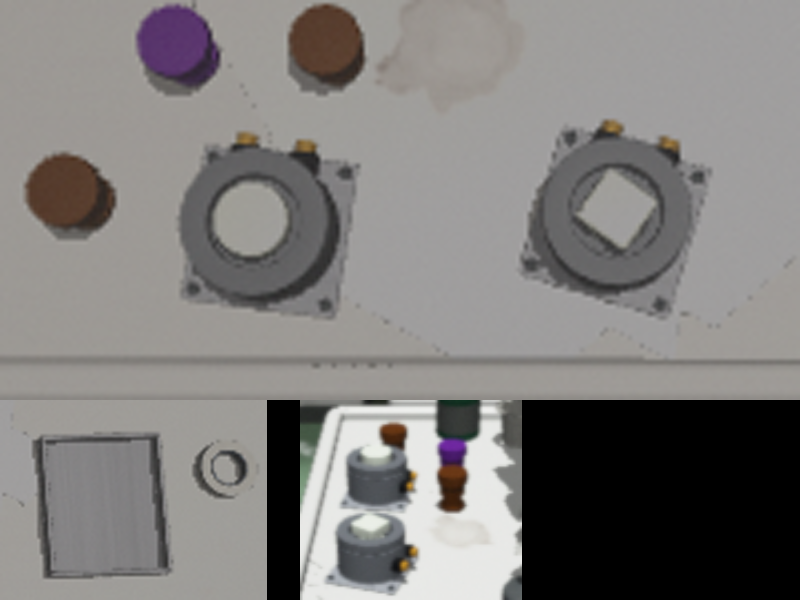

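The crop shows the round head centred at image (242.5,224.2), the square one at (333.5,222.2), and the tray corners as measured.

```bash
python3 - <<'E'
from h import *
from scipy.spatial.transform import Rotation as Ro
h=ray('top',242.4,224.1,.072); print('round',h.round(4),'holder',ray('top',180+257/4-.4,170+221/4-.4,.062).round(4),'sq',ray('top',333.4,222.1,.072).round(4))
print('side reproj round',proj('side',h))
s=manip.get_state(); q=s['ee_rot']; R=Ro.from_quat([q[1],q[2],q[3],q[0]]).as_matrix(); print(R.round(3))
print('tool shift', R.T@(h-s['position'])/.25)
E
```

```text
round [0.4401 0.2264 0.072 ] holder [0.4395 0.2247 0.062 ] sq [0.4448 0.0154 0.072 ]
side reproj round [294.08267883 162.65270784]
[[-0.95   0.313 -0.001]
 [ 0.313  0.95  -0.002]
 [ 0.    -0.002 -1.   ]]
tool shift [-1.38815901 -0.88525403  0.6352813 ]
```

```bash
python3 -m jog '[{"dx":-0.7,"dy":-0.44,"dz":0,"grip":-1},{"dx":-0.7,"dy":-0.44,"dz":0,"grip":-1},{"dx":-0.7,"dy":-0.44,"dz":0,"grip":-1},{"dx":-0.7,"dy":-0.44,"dz":0,"grip":-1},{"dx":-0.7,"dy":-0.44,"dz":0,"grip":-1}]' 30; python3 -m jog '[{"dx":-0.69,"dy":-0.44,"dz":0.3,"grip":-1},{"dx":-0.69,"dy":-0.44,"dz":0.3,"grip":-1},{"dx":-0.69,"dy":-0.44,"dz":0.3,"grip":-1},{"dx":-0.69,"dy":-0.44,"dz":0.3,"grip":-1},{"dx":-0.69,"dy":-0.44,"dz":0.3,"grip":-1}]'
```

```text
schema error: expected keys dx, dy, dz, ax, ay, az, grip
schema error: expected keys dx, dy, dz, ax, ay, az, grip
```

```bash
python3 -m jog '[{"dx":-0.7,"dy":-0.44,"dz":0,"ax":0,"ay":0,"az":0,"grip":-1},{"dx":-0.7,"dy":-0.44,"dz":0,"ax":0,"ay":0,"az":0,"grip":-1},{"dx":-0.7,"dy":-0.44,"dz":0,"ax":0,"ay":0,"az":0,"grip":-1},{"dx":-0.7,"dy":-0.44,"dz":0,"ax":0,"ay":0,"az":0,"grip":-1},{"dx":-0.7,"dy":-0.44,"dz":0,"ax":0,"ay":0,"az":0,"grip":-1}]' 30; python3 -m jog '[{"dx":-0.69,"dy":-0.44,"dz":0.3,"ax":0,"ay":0,"az":0,"grip":-1},{"dx":-0.69,"dy":-0.44,"dz":0.3,"ax":0,"ay":0,"az":0,"grip":-1},{"dx":-0.69,"dy":-0.44,"dz":0.3,"ax":0,"ay":0,"az":0,"grip":-1},{"dx":-0.69,"dy":-0.44,"dz":0.3,"ax":0,"ay":0,"az":0,"grip":-1},{"dx":-0.69,"dy":-0.44,"dz":0.3,"ax":0,"ay":0,"az":0,"grip":-1}]'
```

```text
clock: 0.52
position: [0.3125, 0.3849, 0.2309]
ee_rot: [-0.0, 0.158, 0.987, -0.0]
contact_force: [0.5, 0.3, 0.2]
width: 0.0255
gripper_force: 0.0
clock: 0.93
position: [0.4362, 0.2334, 0.1589]
ee_rot: [-0.0, 0.159, 0.987, 0.0]
contact_force: [0.4, 0.3, -0.7]
width: -0.0001
gripper_force: 0.0
```

```bash
python3 -m jog '[{"dx":0,"dy":0,"dz":0.2,"ax":0,"ay":0,"az":0,"grip":-1},{"dx":0,"dy":0,"dz":0.2,"ax":0,"ay":0,"az":0,"grip":-1},{"dx":0,"dy":0,"dz":0.2,"ax":0,"ay":0,"az":0,"grip":-1},{"dx":0,"dy":0,"dz":0.2,"ax":0,"ay":0,"az":0,"grip":-1}]'
python3 - <<'E'
from h import *
snap('top','top1.png');snap('side','side1.png')
a=cv2.resize(cv2.imread('pics/top1.png')[175:275,195:295],(400,400));b=cv2.resize(cv2.imread('pics/side1.png')[110:210,245:345],(400,400))
cv2.imwrite('pics/c1.png',np.hstack([a,b])); print(manip.get_state()['position'])
E
```

```text
clock: 1.27
position: [0.435, 0.2357, 0.1096]
ee_rot: [-0.001, 0.158, 0.987, -0.0]
contact_force: [0.3, 0.5, 0.2]
width: -0.0003
gripper_force: 0.0
[0.43616454 0.23655045 0.11118542]
```

View pics/c1.png

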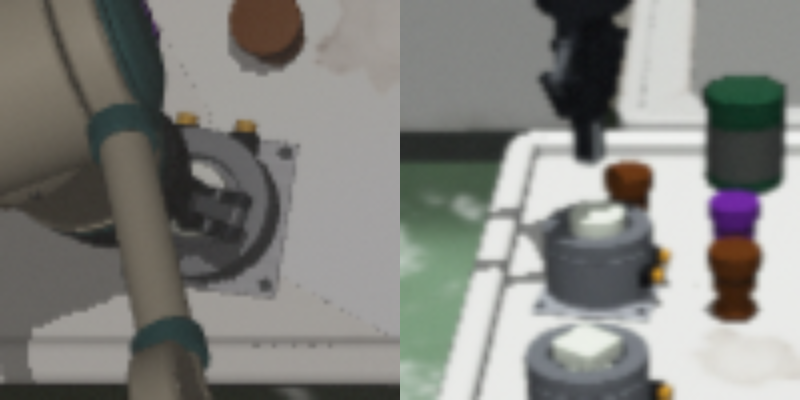

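The fingertip is about 11 mm short of the head's centre in the horizontal. I'll correct that while descending, then push.

```bash
python3 -m jog '[{"dx":-0.028,"dy":-0.035,"dz":0,"ax":0,"ay":0,"az":0,"grip":-1},{"dx":-0.028,"dy":-0.035,"dz":0.12,"ax":0,"ay":0,"az":0,"grip":-1},{"dx":-0.028,"dy":-0.035,"dz":0.14,"ax":0,"ay":0,"az":0,"grip":-1},{"dx":-0.028,"dy":-0.035,"dz":0.14,"ax":0,"ay":0,"az":0,"grip":-1},{"dx":-0.028,"dy":-0.035,"dz":0.14,"ax":0,"ay":0,"az":0,"grip":-1}]'
python3 -m jog '[{"dx":0,"dy":0,"dz":0.02,"ax":0,"ay":0,"az":0,"grip":-1},{"dx":0,"dy":0,"dz":0.03,"ax":0,"ay":0,"az":0,"grip":-1},{"dx":0,"dy":0,"dz":0.038,"ax":0,"ay":0,"az":0,"grip":-1},{"dx":0,"dy":0,"dz":0.038,"ax":0,"ay":0,"az":0,"grip":-1},{"dx":0,"dy":0,"dz":0.038,"ax":0,"ay":0,"az":0,"grip":-1}]'
```

```text
clock: 1.78
position: [0.4396, 0.2248, 0.0753]
ee_rot: [0.0, 0.158, 0.987, 0.0]
contact_force: [-0.4, 0.1, -0.0]
width: 0.0001
gripper_force: 0.0
clock: 2.2
position: [0.4402, 0.225, 0.0655]
ee_rot: [0.001, 0.159, 0.987, 0.0]
contact_force: [0.7, 0.9, 3.8]
width: -0.0001
gripper_force: 1.5
```

About 6.5 mm down with 3.8 N. I'll press slightly further, then back up and open.

```bash
python3 -m jog '[{"dx":0,"dy":0,"dz":0.004,"ax":0,"ay":0,"az":0,"grip":-1},{"dx":0,"dy":0,"dz":0.004,"ax":0,"ay":0,"az":0,"grip":-1}]'
python3 -m jog '[{"dx":0,"dy":0,"dz":-0.1,"ax":0,"ay":0,"az":0,"grip":-1},{"dx":0,"dy":0,"dz":-0.2,"ax":0,"ay":0,"az":0,"grip":-1},{"dx":0,"dy":0,"dz":-0.32,"ax":0,"ay":0,"az":0,"grip":1},{"dx":0,"dy":0,"dz":-0.32,"ax":0,"ay":0,"az":0,"grip":1},{"dx":0,"dy":0,"dz":-0.32,"ax":0,"ay":0,"az":0,"grip":1}]'
python3 -m jog '[{"dx":0,"dy":0,"dz":0,"ax":0,"ay":0,"az":0,"grip":1},{"dx":0,"dy":0,"dz":0,"ax":0,"ay":0,"az":0,"grip":1},{"dx":0,"dy":0,"dz":0,"ax":0,"ay":0,"az":0,"grip":1}]'
python3 - <<'E'
from h import *
snap('top','top2.png');snap('side','side2.png')
a=cv2.resize(cv2.imread('pics/top2.png')[175:275,195:295],(400,400));b=cv2.resize(cv2.imread('pics/side2.png')[110:210,245:345],(400,400))
cv2.imwrite('pics/c2.png',np.hstack([a,b]))
E
```

```text
clock: 2.37
position: [0.4407, 0.2252, 0.065]
ee_rot: [0.001, 0.159, 0.987, 0.001]
contact_force: [1.4, -0.0, 7.7]
width: -0.0001
gripper_force: 3.6
clock: 2.78
position: [0.44, 0.2249, 0.1452]
ee_rot: [0.001, 0.159, 0.987, 0.001]
contact_force: [0.1, -0.7, -0.9]
width: 0.036
gripper_force: 0.0
clock: 3.03
position: [0.4383, 0.2243, 0.1426]
ee_rot: [-0.002, 0.159, 0.987, -0.001]
contact_force: [-0.2, -0.1, -0.4]
width: 0.0724
gripper_force: 0.0
```

View pics/c2.png

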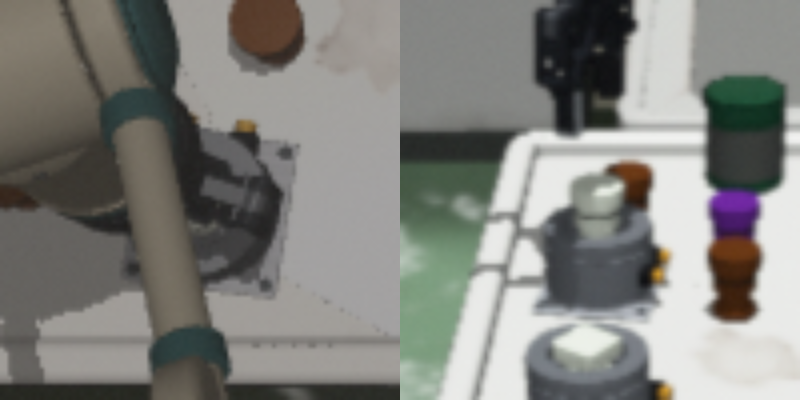

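The cartridge has sprung up: its head is clear of the holder at crop (600,190). Next I'll descend open around the head and grasp.

```bash
python3 -m jog '[{"dx":0,"dy":0,"dz":0.08,"ax":0,"ay":0,"az":0,"grip":1},{"dx":0,"dy":0,"dz":0.16,"ax":0,"ay":0,"az":0,"grip":1},{"dx":0,"dy":0,"dz":0.24,"ax":0,"ay":0,"az":0,"grip":1},{"dx":0,"dy":0,"dz":0.285,"ax":0,"ay":0,"az":0,"grip":1},{"dx":0,"dy":0,"dz":0.285,"ax":0,"ay":0,"az":0,"grip":1}]'
python3 -m jog '[{"dx":0,"dy":0,"dz":0,"ax":0,"ay":0,"az":0,"grip":-0.2},{"dx":0,"dy":0,"dz":0,"ax":0,"ay":0,"az":0,"grip":-0.2},{"dx":0,"dy":0,"dz":0,"ax":0,"ay":0,"az":0,"grip":-0.2},{"dx":0,"dy":0,"dz":0,"ax":0,"ay":0,"az":0,"grip":-0.2},{"dx":0,"dy":0,"dz":0,"ax":0,"ay":0,"az":0,"grip":-0.2}]' 30
```

```text
clock: 3.55
position: [0.4371, 0.2238, 0.07]
ee_rot: [-0.003, 0.159, 0.987, -0.002]
contact_force: [-1.3, -0.4, 0.5]
width: 0.0855
gripper_force: 0.0
clock: 3.97
position: [0.4403, 0.225, 0.0738]
ee_rot: [0.001, 0.159, 0.987, 0.001]
contact_force: [0.8, 0.1, 0.8]
width: 0.0428
gripper_force: 30.3
```

```bash
python3 -m jog '[{"dx":0,"dy":0,"dz":-0.06,"ax":0,"ay":0,"az":0,"grip":-0.2},{"dx":0,"dy":0,"dz":-0.15,"ax":0,"ay":0,"az":0,"grip":-0.2},{"dx":0,"dy":0,"dz":-0.28,"ax":0,"ay":0,"az":0,"grip":-0.2},{"dx":0,"dy":0,"dz":-0.4,"ax":0,"ay":0,"az":0,"grip":-0.2},{"dx":0,"dy":0,"dz":-0.44,"ax":0,"ay":0,"az":0,"grip":-0.2}]' 40
python3 -m jog '[{"dx":-0.02,"dy":-0.05,"dz":0,"ax":0,"ay":0,"az":0,"grip":-0.2},{"dx":-0.07,"dy":-0.16,"dz":0,"ax":0,"ay":0,"az":0,"grip":-0.2},{"dx":-0.13,"dy":-0.3,"dz":0,"ax":0,"ay":0,"az":0,"grip":-0.2},{"dx":-0.19,"dy":-0.45,"dz":0,"ax":0,"ay":0,"az":0,"grip":-0.2},{"dx":-0.25,"dy":-0.6,"dz":0,"ax":0,"ay":0,"az":0,"grip":-0.2}]'
python3 - <<'E'
from h import *
snap('side','side3.png'); cv2.imwrite('pics/c3.png',cv2.resize(cv2.imread('pics/side3.png')[60:330,200:440],(534,600)))
E
```

```text
clock: 4.38
position: [0.4418, 0.2255, 0.1873]
ee_rot: [0.004, 0.159, 0.987, 0.002]
contact_force: [0.6, 1.0, 0.3]
width: 0.0428
gripper_force: 41.2
clock: 4.8
position: [0.4512, 0.0614, 0.1824]
ee_rot: [-0.0, 0.158, 0.987, -0.0]
contact_force: [0.6, 0.6, -0.9]
width: 0.0427
gripper_force: 41.2
```

View pics/c3.png

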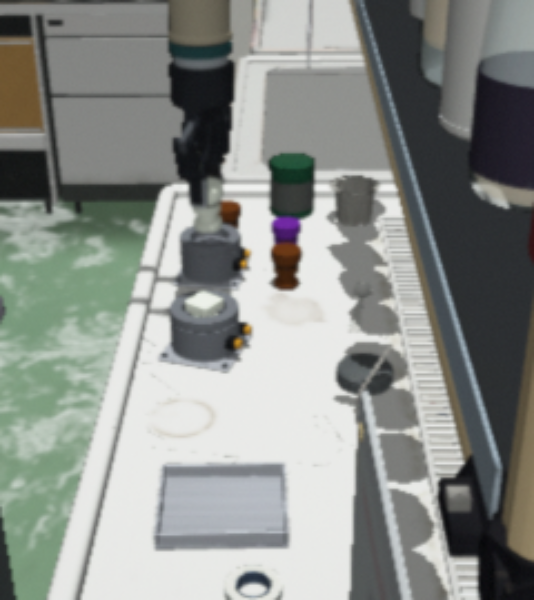

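```bash
python3 - <<'E'
from h import *
f=lambda p:((proj('side',p)-[200,60])*2.22).round()
p=manip.get_state()['position'];print(p,f(p),f(p-[0,0,.034]),f([.44,.225,.038]),f([.44,.225,.096]))
E
```

```text
[0.45197298 0.05344912 0.18239493] [206. 204.] [207. 230.] [210. 250.] [208. 213.]
```

The projections fit the cartridge hanging from the fingers. I'll carry on to the tray and confirm there.

```bash
python3 -m jog '[{"dx":-0.06,"dy":-0.14,"dz":0,"ax":0,"ay":0,"az":0,"grip":-0.2},{"dx":-0.12,"dy":-0.28,"dz":0,"ax":0,"ay":0,"az":0,"grip":-0.2},{"dx":-0.17,"dy":-0.42,"dz":0,"ax":0,"ay":0,"az":0,"grip":-0.2},{"dx":-0.23,"dy":-0.56,"dz":0,"ax":0,"ay":0,"az":0,"grip":-0.2},{"dx":-0.28,"dy":-0.68,"dz":0,"ax":0,"ay":0,"az":0,"grip":-0.2}]'
python3 -m jog '[{"dx":-0.06,"dy":-0.14,"dz":0,"ax":0,"ay":0,"az":0,"grip":-0.2},{"dx":-0.12,"dy":-0.28,"dz":0,"ax":0,"ay":0,"az":0,"grip":-0.2},{"dx":-0.18,"dy":-0.44,"dz":0,"ax":0,"ay":0,"az":0,"grip":-0.2},{"dx":-0.25,"dy":-0.6,"dz":0,"ax":0,"ay":0,"az":0,"grip":-0.2},{"dx":-0.28,"dy":-0.68,"dz":0,"ax":0,"ay":0,"az":0,"grip":-0.2}]'
python3 -m jog '[{"dx":0,"dy":0,"dz":0,"ax":0,"ay":0,"az":0,"grip":-0.2},{"dx":0,"dy":0,"dz":0,"ax":0,"ay":0,"az":0,"grip":-0.2},{"dx":0,"dy":0,"dz":0,"ax":0,"ay":0,"az":0,"grip":-0.2}]'
python3 - <<'E'
from h import *
snap('side','side4.png'); cv2.imwrite('pics/c4.png',cv2.resize(cv2.imread('pics/side4.png')[100:370,200:440],(534,600)))
p=manip.get_state()['position'];f=lambda p:((proj('side',p)-[200,100])*2.22).round()
print(p,f(p),f(p-[0,0,.034]))
E
```

```text
clock: 5.27
position: [0.4646, -0.1228, 0.1824]
ee_rot: [-0.0, 0.159, 0.987, -0.0]
contact_force: [0.5, 0.3, -0.7]
width: 0.0425
gripper_force: 41.3
clock: 5.68
position: [0.4784, -0.3084, 0.1821]
ee_rot: [0.0, 0.16, 0.987, -0.001]
contact_force: [1.0, -0.3, -0.5]
width: 0.0424
gripper_force: 41.3
clock: 5.93
position: [0.4776, -0.303, 0.182]
ee_rot: [-0.001, 0.159, 0.987, 0.001]
contact_force: [0.3, 0.0, -0.8]
width: 0.0422
gripper_force: 41.3
[ 0.47777829 -0.30254718  0.18228897] [209. 268.] [210. 298.]
```

View pics/c4.png

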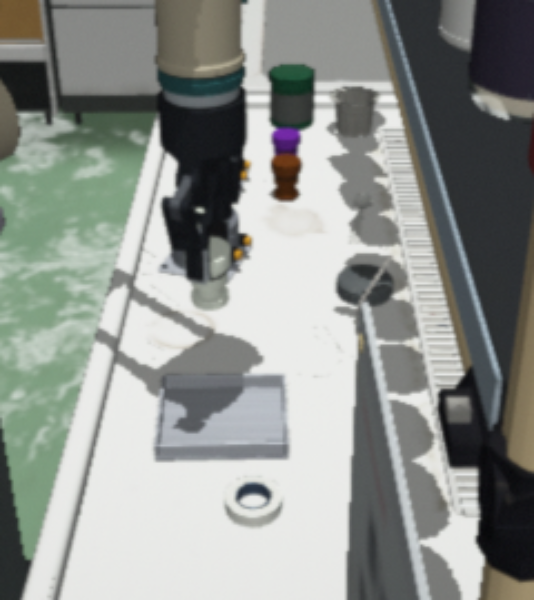

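The cartridge hangs upright in the fingers over the tray, its foot at crop (210,303). I'll lower it.

```bash
python3 -m jog '[{"dx":0,"dy":0,"dz":0.1,"ax":0,"ay":0,"az":0,"grip":-0.2},{"dx":0,"dy":0,"dz":0.22,"ax":0,"ay":0,"az":0,"grip":-0.2},{"dx":0,"dy":0,"dz":0.35,"ax":0,"ay":0,"az":0,"grip":-0.2},{"dx":0,"dy":0,"dz":0.45,"ax":0,"ay":0,"az":0,"grip":-0.2},{"dx":0,"dy":0,"dz":0.5,"ax":0,"ay":0,"az":0,"grip":-0.2}]'
python3 -m jog '[{"dx":0,"dy":0,"dz":0.02,"ax":0,"ay":0,"az":0,"grip":-0.2},{"dx":0,"dy":0,"dz":0.04,"ax":0,"ay":0,"az":0,"grip":-0.2},{"dx":0,"dy":0,"dz":0.06,"ax":0,"ay":0,"az":0,"grip":-0.2},{"dx":0,"dy":0,"dz":0.064,"ax":0,"ay":0,"az":0,"grip":-0.2},{"dx":0,"dy":0,"dz":0.064,"ax":0,"ay":0,"az":0,"grip":-0.2}]'
```

```text
clock: 6.4
position: [0.4764, -0.3006, 0.0549]
ee_rot: [-0.002, 0.158, 0.987, 0.002]
contact_force: [0.7, 0.1, -0.9]
width: 0.0427
gripper_force: 41.3
clock: 6.82
position: [0.4786, -0.3041, 0.0424]
ee_rot: [0.001, 0.159, 0.987, -0.0]
contact_force: [0.2, -0.2, -1.5]
width: 0.0424
gripper_force: 41.3
```

```bash
python3 -m jog '[{"dx":0,"dy":0,"dz":0.006,"ax":0,"ay":0,"az":0,"grip":-0.2},{"dx":0,"dy":0,"dz":0.008,"ax":0,"ay":0,"az":0,"grip":-0.2},{"dx":0,"dy":0,"dz":0.01,"ax":0,"ay":0,"az":0,"grip":-0.2},{"dx":0,"dy":0,"dz":0.01,"ax":0,"ay":0,"az":0,"grip":-0.2}]'
python3 -m jog '[{"dx":0,"dy":0,"dz":0.004,"ax":0,"ay":0,"az":0,"grip":-0.2},{"dx":0,"dy":0,"dz":0.006,"ax":0,"ay":0,"az":0,"grip":-0.2},{"dx":0,"dy":0,"dz":0.006,"ax":0,"ay":0,"az":0,"grip":-0.2}]'
```

```text
clock: 7.15
position: [0.4787, -0.3044, 0.0402]
ee_rot: [0.001, 0.159, 0.987, -0.0]
contact_force: [0.5, 0.3, 3.8]
width: 0.0429
gripper_force: 41.8
clock: 7.4
position: [0.4792, -0.3046, 0.04]
ee_rot: [0.001, 0.159, 0.987, -0.001]
contact_force: [-0.6, 2.7, 12.8]
width: 0.0424
gripper_force: 42.5
```

It's on the floor (force up to 13 N). I'll ease off, open and retreat.

```bash
python3 -m jog '[{"dx":0,"dy":0,"dz":-0.006,"ax":0,"ay":0,"az":0,"grip":-0.2},{"dx":0,"dy":0,"dz":-0.006,"ax":0,"ay":0,"az":0,"grip":0.2},{"dx":0,"dy":0,"dz":-0.006,"ax":0,"ay":0,"az":0,"grip":1},{"dx":0,"dy":0,"dz":-0.006,"ax":0,"ay":0,"az":0,"grip":1},{"dx":0,"dy":0,"dz":-0.006,"ax":0,"ay":0,"az":0,"grip":1}]'
python3 -m jog '[{"dx":0,"dy":0,"dz":0,"ax":0,"ay":0,"az":0,"grip":1},{"dx":0,"dy":0,"dz":0,"ax":0,"ay":0,"az":0,"grip":1},{"dx":0,"dy":0,"dz":-0.1,"ax":0,"ay":0,"az":0,"grip":1},{"dx":0,"dy":0,"dz":-0.25,"ax":0,"ay":0,"az":0,"grip":1},{"dx":0,"dy":0,"dz":-0.4,"ax":0,"ay":0,"az":0,"grip":1}]'
python3 -m jog '[{"dx":0,"dy":0,"dz":-0.15,"ax":0,"ay":0,"az":0,"grip":1},{"dx":0,"dy":0,"dz":-0.2,"ax":0,"ay":0,"az":0,"grip":1},{"dx":0,"dy":0,"dz":-0.2,"ax":0,"ay":0,"az":0,"grip":1},{"dx":0,"dy":0,"dz":-0.2,"ax":0,"ay":0,"az":0,"grip":1}]'
python3 - <<'E'
from h import *
snap('side','side5.png'); snap('top','top5.png')
a=cv2.resize(cv2.imread('pics/side5.png')[130:330,240:370],(390,600))
b=cv2.resize(cv2.imread('pics/top5.png')[150:270,380:520],(400,343)); c=np.zeros((600,790,3),np.uint8);c[:,:390]=a;c[:343,390:]=b
cv2.imwrite('pics/c5.png',c)
t=[.481,-.3035,.004]; print((proj('side',t)-[240,130])*3,(proj('side',[.481,-.3035,.062])-[240,130])*3)
E
```

```text
clock: 7.82
position: [0.478, -0.304, 0.0389]
ee_rot: [-0.0, 0.159, 0.987, 0.0]
contact_force: [0.1, -0.2, 0.0]
width: 0.0844
gripper_force: 0.0
clock: 8.23
position: [0.4773, -0.3033, 0.1391]
ee_rot: [-0.002, 0.159, 0.987, 0.001]
contact_force: [-0.2, -0.8, -0.4]
width: 0.0856
gripper_force: 0.0
clock: 8.57
position: [0.4783, -0.3041, 0.1897]
ee_rot: [0.001, 0.159, 0.987, -0.0]
contact_force: [0.8, -1.0, -1.1]
width: 0.0851
gripper_force: 0.0
[174.30285281 474.99930067] [171.97768633 413.07028222]
```

View pics/c5.png

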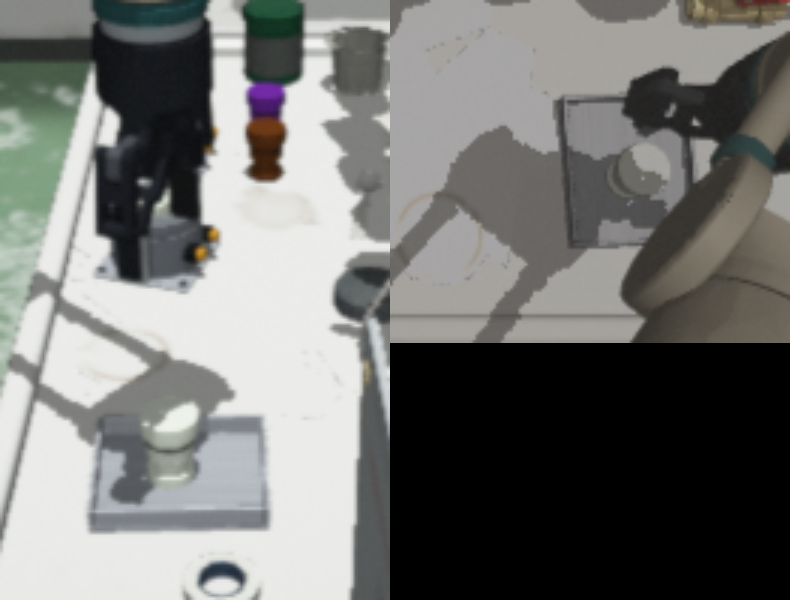

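The cartridge stands upright near the tray's centre, with its foot at crop (173,475) against a predicted (174,475). The gripper is clear, so I'm handing in.

```bash
python3 -c "from rig import manip; print(manip.sign_off())"
```

```text
the job is handed in; nothing more can be done
None
```

The round-head filter was pushed in, sprang up, and now stands upright near the centre of the drip tray. I did not touch the square-head filter, and the job was handed in at about 8.7 s; the sign-off gave no verdict.

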